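# Inspect the printed coaster with the stand magnifier

### The arm

A 6-joint arm with a two-finger parallel gripper is mounted at the origin on the work surface. World frame = base frame: x ahead of the robot, y to its left, z up, the work surface at z = 0. Lengths are in m, angles in rad, forces in N, time in s.
With the tool pointing down it reaches from about 0.3 to 0.775 m from the base axis. Payload 14.6 kg.
Tool frame: the origin (TCP) lies midway between the tips of the shut fingers; the grasp point (between the pads) lies 19 mm behind it (ctrl.pinch_z is the distance from the TCP to the grasp point, in m); z points along the fingers, y is the line along which they close (so a half turn about z gives the same grasp; the last joint's range is limited). The gripper opens to 94 mm and grips with 3 to 60 N. Pads are 16 mm wide; open, the fingers measure 119 mm over their backs; the gripper's body (75 mm by 177 mm) begins 78 mm behind the grasp point.
Start: joints at [1.19, 0.3, 1.521, -0, 1.321, -0.067], TCP at [0.17, 0.523, 0.205] pointing down, gripper open.
Joint ranges: [-3.03, 3.03], [-0.79, 2.21], [0.23, 2.52], [-1.04, 4.18], [0, 3.07], [-2.55, 2.55]. Speed limits (rad/s): [2.22, 2.22, 2.57, 3.14, 3.14, 3.14].

### API

Orientations are given as [roll, pitch, yaw] about the fixed x, y, z axes, in that order (R = Rz(yaw) Ry(pitch) Rx(roll)).
In Python, from station import ctrl gives the robot as it stands.
- The arm moves only by the tool jog_arm, never from a script. Its argument "motion" is a list of rows, each a list of 7 numbers: the shift along the tool's x, y, z in m, then the turn, a rotation vector about the tool's x, y, z in rad, then the opening, from -1 (shut) to 1 (fully open). In form: [[tx, ty, tz, rx, ry, rz, gripper], ...]. A call has 1 to 5 rows; each row shifts and turns the commanded pose from where the row before left it, along the tool's axes as they then stand; what a row does not reach is not made up. A row lasts 1/10 s, in which the tool goes at most 50 mm and 8.59 degrees, less where a joint would pass 70% of its speed; a pose out of reach is approached as far as the arm can. A call is refused whole if a number of a shift passes 0.05 or a number of a turn 0.15, either way. A call with a gripper value outside its range is refused whole. The fingers move at their own pace and stop on an object; "squeeze" is the grip in N (left out, the last holds). Time passes only in rows, so rows that do not move let the fingers close. It gives the time, the measured TCP pose, the force, the opening and the grip force at its end, in the units of the state.
- ctrl.get_obs(): the state, without advancing time (a new reading comes with each control period).
- ctrl.camera(name): name is "side" or "top" or "wrist"; returns the picture (384x512x3 uint8, red, green, blue); there is no depth.
- ctrl.camera_model(name): a dict with "intrinsics" (3x3 intrinsics, pixels), "rvec" (rotation vector, rad) and "tvec" (3), from world to camera coordinates, as OpenCV has them. Camera axes: x right, y down, z forward; pixel columns grow to the right and rows downward; lengths in m; the calibration is good to about 2 mm. A picture is of the moment at which its call begins: read the wrist's pose just before it. camera_model takes no time and is no camera call; for the wrist camera it gives the pose at the moment of the call.
- ctrl.hand_in(): hands the job in; it is judged then, once.
The state is a dict: "time_s": time; "qpos": joint angles; "joint_vel": joint speeds; "tau": joint torques, N m; "ee_pos": TCP position; "eef_rot": TCP orientation; "force": force on the tool from outside, world axes, zero at the start; "moment": the same for the moment, N m; "grip_width": finger opening in m; "grip_force": force on a finger pad.
Only numpy, scipy, OpenCV 4.12 (cv2) and the standard library are available. Lean on these libraries where they do the work, as an engineer would, in place of code of your own. Each camera call takes 0.05 s, during which the arm holds its last target. There are 200 camera calls.

### The job

Check the print on the round coaster: draw the magnifying glass out of its slanting stand, turn it level and hold its lens flat over the middle of the round coaster, about 9 cm above it, without touching the coaster. Finish while still holding the magnifier there, steady, in the gripper; do not put it down or let go. Leave the coasters, the roller in the other stand and the tape roll where they are.

Things in the scene. Friction and masses are not known exactly. Their poses are not given: they have to be found in the camera images.
- magnifier: magnifying glass, about 140 g: lens in a round steel rim (88 mm across, 10 thick), straight flat black handle 24 mm wide (y), 16 thick (z). Origin: lens centre; +x from handle to lens, z the lens's normal, up-facing. Handle on the x axis from x -53 to -175 mm (its end), thin neck to the rim. At the start the last 50 mm are in magnifier_stand's socket, +x slanting up about 45 degrees, y level.
- magnifier_grip (a point): point on the handle's axis at x -92 mm of the magnifier, near the middle of the bare part of the handle (72 mm are bare at the start); axes as magnifier
- magnifier_stand: fixed stand: steel base 120 x 80 x 12 mm, grey socket tube slanting up 45 degrees towards the stand's +x (within 20 degrees of straight ahead from the robot). Origin: underside centre. Tube 34 mm wide (y), 26 thick outside; bore 26 x 18, 50 deep; mouth centre at x 0, z +67 mm; top at 77 mm. The tool slides out along the slant, 1 mm play each side. Holds the magnifier.
- magnifier_stand_mouth (a point): centre of the mouth of magnifier_stand's socket; axes as the stand (the slant itself runs 45 degrees up between +x and +z)
- roller_stand: fixed stand: steel base 120 x 80 x 12 mm, grey socket tube slanting up 45 degrees towards the stand's +x (within 20 degrees of straight ahead from the robot). Origin: underside centre. Tube 34 mm wide (y), 26 thick outside; bore 26 x 18, 50 deep; mouth centre at x 0, z +67 mm; top at 77 mm. The tool slides out along the slant, 1 mm play each side. Holds the roller; which stand is on the left or right varies.
- roller: bystander: hand roller with a black rubber cylinder 32 mm across and 70 mm wide in a steel yoke and a black handle like the magnifier's, standing in roller_stand. Origin: centre of the rubber cylinder, about 125 mm above the table; +x points away from the handle, y along the cylinder.
- round_coaster: the round white ceramic coaster to inspect, 100 mm across, 8 mm thick, lying loose on the table with a printed duck on top. Origin: underside centre, z up.
- square_coaster: bystander: square white ceramic coaster 98 x 98 x 8 mm with the same print, lying on the table. Origin: underside centre.
- tape_roll: bystander: roll of pale tape lying flat, 84 mm across, 18 mm high, hole 60 mm. Origin: underside centre.
There are look-alikes about, which are no part of the job. Leave any brown, orange or red look-alike of the roller_stand alone.

How it is judged:
On the way:
1. the magnifier is drawn right out of its socket and held raised, clear of the stand (distance between magnifier and magnifier_stand_mouth above 0.178 m and contact force between magnifier and the fingers above 1 N and contact force between magnifier and magnifier_stand below 0.3 N and height (world z) of magnifier above 0.06 m), for 0.2 s.
At the end, for the whole second after the job is handed in: Held by the fingers alone, still (under 3 cm/s): lens level within 0.17 rad, its centre within 20 mm of the round coaster's centre seen from above and 55 to 130 mm above its top face; the coaster lies flat within 15 mm of its place (contact force between magnifier and the fingers above 1 N and horizontal distance between magnifier and round_coaster below 0.02 m and z of magnifier in the frame of round_coaster between 0.063 and 0.138 m and angle between the z axis of magnifier and the z axis of round_coaster, either way round below 0.17 rad and linear speed of magnifier below 0.03 m/s and angle between round_coaster's own z axis and vertical below 0.05 rad and height (world z) of round_coaster below 0.004 m and distance of round_coaster from where it was at the start of the episode below 0.015 m and contact force between magnifier and magnifier_stand below 0.3 N and contact force between magnifier and roller_stand below 0.3 N and contact force between magnifier and roller below 0.3 N and contact force between magnifier and round_coaster below 0.3 N and contact force between magnifier and square_coaster below 0.3 N and contact force between magnifier and tape_roll below 0.3 N); the arm keeps its last pose, push and grip.
It fails at once if the magnifier knocks against the round coaster (contact force between magnifier and round_coaster above 0.5 N).
It fails at once if a coaster is pushed more than 15 mm (distance of any of round_coaster, square_coaster from where it was at the start of the episode above 0.015 m).
It fails at once if the roller is moved or taken from its stand (more than 20 mm) (distance of roller from where it was at the start of the episode above 0.02 m).
It fails at once if the tape roll is moved more than 20 mm (distance of tape_roll from where it was at the start of the episode above 0.02 m).
It also fails if it takes over 35 s, if anything falls off the work surface, if the arm or the gripper's body presses on something with over 40 N, if the wrist force passes 120 N, or if a joint passes its speed limit or range.

## Working session

There is one attempt and no reset: what is moved stays moved. The work goes in short steps, Python scripts to look and compute and a tool call to move; the robot and the scene stay as the last step left them, time stands still between calls to the robot, and variables do not carry over. Pictures are saved under pics/ and viewed, at most 10 in all, crops included, and the job is handed in when it is done.

Besides the shell and the picture viewer there is one more tool, called after "Request:" as name([rows], argument=value, ...), one row to a line, values as JSON. jog_arm: Moves the arm, as the interface text tells. Its arguments: {"type":"object","properties":{"motion":{"type":"array"},"squeeze":{"type":"number"}},"required":["motion"]}

```bash
mkdir -p pics; cat > h.py <<'E'
import numpy as np,cv2
from station import ctrl
from scipy.spatial.transform import Rotation as R
def snap(n,f):
    m=ctrl.camera_model(n); im=ctrl.camera(n); cv2.imwrite('pics/'+f,im[:,:,::-1]); return im,m
def ray(m,p):
    K=np.array(m['intrinsics']);Rm=R.from_rotvec(np.ravel(m['rvec'])).as_matrix();t=np.ravel(m['tvec'])
    d=Rm.T@np.linalg.solve(K,[p[0],p[1],1.]); return -Rm.T@t,d/np.linalg.norm(d)
def plane(m,p,z):
    o,d=ray(m,p); return o+d*(z-o[2])/d[2]
def tri(m1,p1,m2,p2):
    a,d=ray(m1,p1);b,e=ray(m2,p2)
    s=np.linalg.lstsq(np.c_[d,-e],b-a,rcond=None)[0]
    x,y=a+s[0]*d,b+s[1]*e; return (x+y)/2,np.linalg.norm(x-y)
def proj(m,P):
    return cv2.projectPoints(np.array(P,float).reshape(-1,3),np.array(m['rvec'],float),np.array(m['tvec'],float),np.array(m['intrinsics'],float),None)[0].reshape(-1,2)
E
python3 - <<'E'
from h import *
a,m=snap('top','t0.png');b,n=snap('side','s0.png')
for k in(m,n):print(ray(k,(256,192)))
print(ctrl.get_obs()['eef_rot'],ctrl.pinch_z)
E
```

```text
(array([0.36264181, 0.00681629, 1.15559015]), array([ 0.15598989,  0.00318637, -0.98775351]))
(array([ 0.36475214, -0.94028273,  0.68172359]), array([ 0.15156942,  0.84337239, -0.5155092 ]))
[-3.14058271e+00 -7.91537004e-05  2.82779786e+00] 0.0188
```

View pics/t0.png

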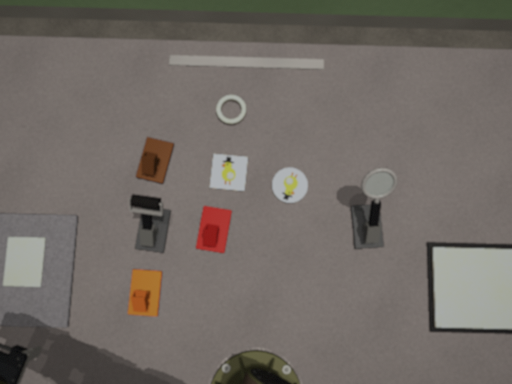

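View pics/s0.png

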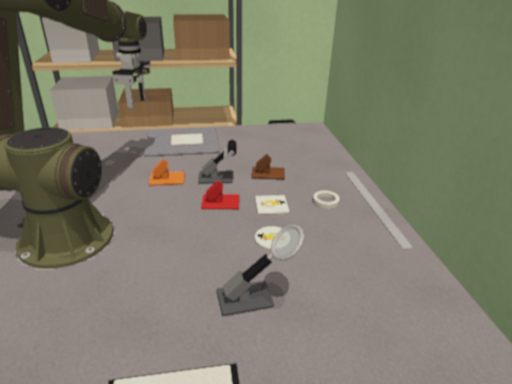

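Top view: the magnifier lens is at (379,184) and its grey stand at (367,228). In the side view they are at (287,243) and (245,297). Possible mix-ups, by top-view pixel:
- **Stands:** roller and stand (147,210), and the brown (155,160), red (213,230) and orange (145,293) stands.
- **Round coaster:** it is the disc at (290,185). The square coaster (229,172) and the tape ring (231,109) could be taken for it.

Next I'll measure and take one close crop.

```bash
python3 - <<'E'
from h import *
a=cv2.imread('pics/t0.png');b=cv2.imread('pics/s0.png');m=ctrl.camera_model('top');n=ctrl.camera_model('side')
c=lambda i,x,y,w,h:cv2.resize(i[y:y+h,x:x+w],(400,400),interpolation=cv2.INTER_CUBIC)
cv2.imwrite('pics/c0.png',np.hstack([c(a,335,160,100,100),c(b,210,220,100,100)]))
# coaster: bright or yellow blob, hull
hs=cv2.cvtColor(a,cv2.COLOR_BGR2HSV)
mk=((hs[...,2]>170)).astype(np.uint8)[150:220,262:320]
cs=max(cv2.findContours(mk,0,2)[0],key=cv2.contourArea)
(x,y),r=cv2.minEnclosingCircle(cs);print('coaster',plane(m,(x+262,y+150),.008),r,x+262,y+150)
# stand + dark handle, dark mask in top and side
g=a.max(2)
for nm,i,bx in(('top',a,(335,160,100,100)),('side',b,(200,220,110,100))):
    X,Y,w,h=bx; q=(i[Y:Y+h,X:X+w].max(2)<40).astype(np.uint8)
    for k in cv2.findContours(q,0,2)[0]:
        if cv2.contourArea(k)>40: print(nm,np.array(cv2.minAreaRect(k)[0])+[X,Y],cv2.minAreaRect(k)[1:],(cv2.boxPoints(cv2.minAreaRect(k))+[X,Y]).round(1).tolist())
p,e=tri(m,(379.5,184.5),n,(287.5,242.5));print('lens',p,e)
E
```

```text
coaster [ 0.56698256 -0.08215601  0.008     ] 16.89360809326172 289.5 184.625
top [374.01999664 213.86000443] ((9.050968170166016, 23.193105697631836), 8.130102157592773) [[367.9, 224.7], [371.2, 201.7], [380.1, 203.0], [376.9, 226.0]]
side [255.70000839 268.40000153] ((8.460288047790527, 30.261798858642578), 49.398704528808594) [[241.5, 275.0], [264.4, 255.3], [269.9, 261.8], [247.0, 281.5]]
lens [ 0.55054004 -0.291357    0.15134721] 0.006360321442990052
```

View pics/c0.png

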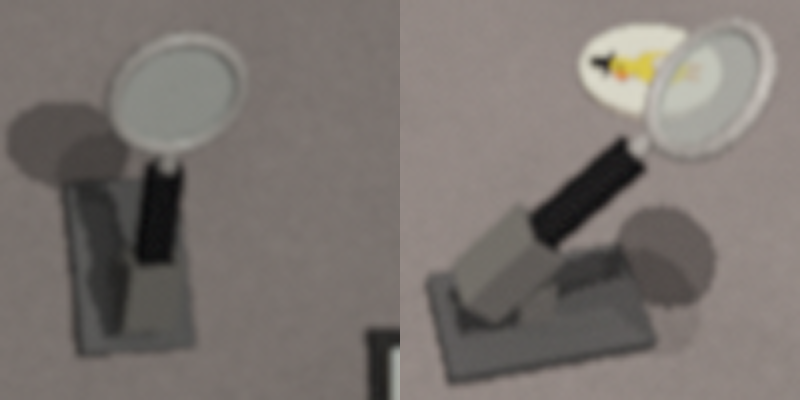

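The crop confirms the choice: the glass in the grey stand, lens centre at top (379.5,183) / side (288,242), and a black handle running down to the mouth at top (373.7,225.5) / side (246,277). Next I'll work out the pose and the way there.

```bash
cat >> h.py <<'E'
def toolR(yaw,pitch): # pitch = tilt of the fingers forward from straight down; tool y = +stand y
    y=np.array([-np.sin(yaw),np.cos(yaw),0]);f=np.array([np.cos(yaw),np.sin(yaw),0])
    z=np.sin(pitch)*f-np.cos(pitch)*np.array([0,0,1]); return np.c_[np.cross(y,z),y,z]
def togo(pos,Rt):
    o=ctrl.get_obs();Rc=R.from_euler('xyz',o['eef_rot']).as_matrix()
    print('shift',(Rc.T@(pos-o['ee_pos'])).round(4),'turn',R.from_matrix(Rc.T@Rt).as_rotvec().round(4),'t',o['time_s'])
E
python3 - <<'E'
from h import *
m=ctrl.camera_model('top');n=ctrl.camera_model('side')
L,e=tri(m,(379.5,183),n,(288,242));print('lens',L,e)
N,e=tri(m,(376.75,202),n,(268.25,255.75));print('handle top',N,e)
M,e=tri(m,(373.75,225.5),n,(246.25,277));print('handle mouth',M,e)
L2=plane(m,(379.5,183),.155);print(L2, plane(n,(288,242),.155))
# base corners top face (z=.012), left edge & right edge
for p in((67,185),(80,355),(195,345),(183,185)): print('base',plane(m,(p[0]/4+335,p[1]/4+160),.012))
d=N-M;print('yaw',np.arctan2(d[1],d[0]),'slope',np.arctan2(d[2],np.hypot(*d[:2])))
d=L-M;print('yaw',np.arctan2(d[1],d[0]),'slope',np.arctan2(d[2],np.hypot(*d[:2])))
E
```

```text
lens [ 0.55288086 -0.29090925  0.15237855] 0.004009409569605257
handle top [ 0.51031212 -0.29264335  0.12024618] 0.003764480433674536
handle mouth [ 0.45837467 -0.29863614  0.06968086] 0.009541542098012534
[ 0.55036265 -0.28978539  0.155     ] [ 0.55403905 -0.29381815  0.155     ]
base [ 0.51011093 -0.25438808  0.012     ]
base [ 0.39387829 -0.26241304  0.012     ]
base [ 0.40250319 -0.34090922  0.012     ]
base [ 0.51209616 -0.33456433  0.012     ]
yaw 0.11487689285726993 slope 0.7687076173460203
yaw 0.08157923574443623 slope 0.7172080403540279
```

Request:
jog_arm([
  [-0.035,-0.033,-0.0045,0,0,0,1],
  [-0.035,-0.033,-0.0045,0,0,0,1],
  [-0.035,-0.033,-0.0045,0,0,0,1],
  [-0.035,-0.033,-0.0045,0,0,0,1],
  [-0.035,-0.033,-0.0045,0,0,0,1],
], squeeze=50)

```text
time_s: 0.6
ee_pos: [0.2856, 0.3104, 0.2279]
eef_rot: [-3.141, -0.0, 2.828]
force: [0.4, -0.0, 0.2]
grip_width: 0.0946
grip_force: 0.0
```

Request:
jog_arm([
  [-0.035,-0.033,-0.0045,0,0,0,1],
  [-0.035,-0.033,-0.0045,0,0,0,1],
  [-0.035,-0.033,-0.0045,0,0,0,1],
  [-0.035,-0.033,-0.0045,0,0,0,1],
  [-0.035,-0.033,-0.0045,0,0,0,1],
])

```text
time_s: 1.1
ee_pos: [0.4012, 0.0992, 0.2507]
eef_rot: [3.141, 0.0, 2.828]
force: [0.3, 0.4, -0.6]
grip_width: 0.0941
grip_force: 0.0
```

```bash
python3 - <<'E'
from h import *
o=ctrl.get_obs();print(o['ee_pos'],o['eef_rot'],o['qpos'])
Rt=toolR(.08,np.pi/4);P=np.array([.426,-.301,.146])
togo(P,Rt)
from scipy.spatial.transform import Slerp
R0=R.from_euler('xyz',o['eef_rot']);S=Slerp([0,1],R.from_matrix([R0.as_matrix(),Rt]));N=10
for k in range(N): print(np.r_[S(k/N).inv().apply((P-o['ee_pos'])/N),(S(k/N).inv()*S((k+1)/N)).as_rotvec()].round(4).tolist())
E
```

```text
[0.40123439 0.09924471 0.25068142] [3.14143571e+00 1.60428908e-04 2.82773339e+00] [ 1.53770938e-01 -4.80889117e-02  1.80637264e+00  6.89864586e-05
  1.38309498e+00 -1.10317900e+00]
shift [-0.1471 -0.3731  0.1046] turn [-0.1545 -0.7748 -0.3733] t 1.1
[-0.0147, -0.0373, 0.0105, -0.0155, -0.0775, -0.0373]
[-0.0125, -0.038, 0.0109, -0.0155, -0.0775, -0.0373]
[-0.0102, -0.0386, 0.0112, -0.0155, -0.0775, -0.0373]
[-0.0079, -0.0391, 0.0113, -0.0155, -0.0775, -0.0373]
[-0.0055, -0.0395, 0.0112, -0.0155, -0.0775, -0.0373]
[-0.0032, -0.0398, 0.011, -0.0155, -0.0775, -0.0373]
[-0.0009, -0.0401, 0.0105, -0.0155, -0.0775, -0.0373]
[0.0014, -0.0402, 0.0099, -0.0155, -0.0775, -0.0373]
[0.0037, -0.0403, 0.009, -0.0155, -0.0775, -0.0373]
[0.0058, -0.0402, 0.008, -0.0155, -0.0775, -0.0373]
```

Request:
jog_arm([
  [-0.0147,-0.0373,0.0105,-0.0155,-0.0775,-0.0373,1],
  [-0.0125,-0.038,0.0109,-0.0155,-0.0775,-0.0373,1],
  [-0.01,-0.0386,0.011,-0.0155,-0.0775,-0.0373,1],
  [-0.008,-0.039,0.011,-0.0155,-0.0775,-0.0373,1],
  [-0.0055,-0.0395,0.011,-0.0155,-0.0775,-0.0373,1],
])

```text
time_s: 1.6
ee_pos: [0.4126, -0.0977, 0.1993]
eef_rot: [3.1, 0.391, 3.008]
force: [1.1, 1.0, -1.1]
grip_width: 0.0939
grip_force: 0.0
```

Request:
jog_arm([
  [-0.003,-0.04,0.011,-0.0155,-0.0775,-0.0373,1],
  [-0.001,-0.04,0.0105,-0.0155,-0.0775,-0.0373,1],
  [0.0014,-0.04,0.01,-0.0155,-0.0775,-0.0373,1],
  [0.0037,-0.04,0.009,-0.0155,-0.0775,-0.0373,1],
  [0.006,-0.04,0.008,-0.0155,-0.0775,-0.0373,1],
])

```text
time_s: 2.1
ee_pos: [0.4649, -0.2101, 0.2033]
eef_rot: [-3.121, 0.625, 3.105]
force: [0.6, -0.1, -0.3]
grip_width: 0.0941
grip_force: 0.0
```

```bash
python3 - <<'E'
from h import *
im,m=snap('wrist','w1.png')
o=ctrl.get_obs();print(o['ee_pos'],o['eef_rot'],o['qpos'])
togo(np.array([.426,-.301,.146]),toolR(.08,np.pi/4))
Lc=np.array([.548,-.291,.154]);a=np.array([.997,.08,1])*.7071
print(proj(m,[Lc-a*t for t in(0,.053,.092,.125)]).round(1).tolist())
import json;json.dump({k:np.array(v).tolist() for k,v in m.items()},open('w1.json','w'))
E
```

```text
[ 0.46698817 -0.21124385  0.20534526] [-3.11684623  0.62892338  3.1084005 ] [-0.67394677 -0.06239363  2.05478819  0.55199272  0.68490904 -2.55386157]
shift [ 0.0656 -0.0904  0.0279] turn [-0.0983 -0.1574 -0.0842] t 2.15
[[180.3, 233.4], [175.3, 183.3], [171.5, 145.5], [168.2, 112.9]]
```

View pics/w1.png

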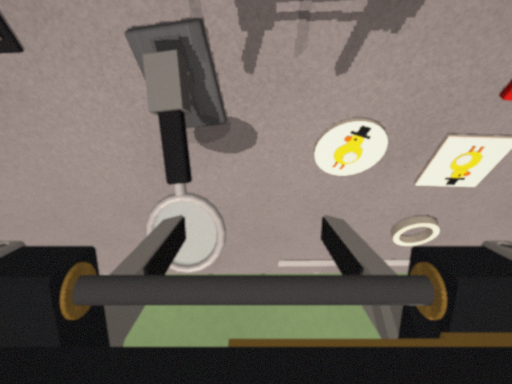

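The wrist view shows the handle at (172,145) and the lens at (188,232), where I predicted. But the last joint has reached its range limit and stopped the move, so I'll take the half-turned grasp instead: back off a little and turn +pi about tool z.

Request:
jog_arm([
  [0,0,-0.015,0,0,0.15,1],
  [0,0,-0.015,0,0,0.15,1],
  [0,0,0,0,0,0.15,1],
  [0,0,0,0,0,0.15,1],
  [0,0,0,0,0,0.15,1],
])

```text
time_s: 2.65
ee_pos: [0.4469, -0.2071, 0.2276]
eef_rot: [2.695, 0.451, 2.242]
force: [-0.8, -0.5, 0.2]
grip_width: 0.0936
grip_force: 0.0
```

Request:
jog_arm([
  [0,0,0,0,0,0.15,1],
  [0,0,0,0,0,0.15,1],
  [0,0,0,0,0,0.15,1],
  [0,0,0,0,0,0.15,1],
  [0,0,0,0,0,0.15,1],
])

```text
time_s: 3.15
ee_pos: [0.4469, -0.2071, 0.2275]
eef_rot: [2.52, 0.054, 1.579]
force: [0.4, -0.6, 0.4]
grip_width: 0.0938
grip_force: 0.0
```

Request:
jog_arm([
  [0,0,0,0,0,0.15,1],
  [0,0,0,0,0,0.15,1],
  [0,0,0,0,0,0.15,1],
  [0,0,0,0,0,0.15,1],
  [0,0,0,0,0,0.15,1],
])

```text
time_s: 3.65
ee_pos: [0.4469, -0.2071, 0.2274]
eef_rot: [2.624, -0.365, 0.944]
force: [-0.3, 0.1, 0.1]
grip_width: 0.094
grip_force: 0.0
```

Request:
jog_arm([
  [0,0,0,0,0,0.15,1],
  [0,0,0,0,0,0.15,1],
  [0,0,0,0,0,0.15,1],
  [0,0,0,0,0,0.15,1],
  [0,0,0,0,0,0,1],
])

```text
time_s: 4.15
ee_pos: [0.447, -0.2072, 0.2275]
eef_rot: [2.921, -0.589, 0.317]
force: [-0.5, -0.7, 0.2]
grip_width: 0.094
grip_force: 0.0
```

```bash
cat >> h.py <<'E'
from scipy.spatial.transform import Slerp
def rows(P,Rt,N):
    o=ctrl.get_obs();print(o['ee_pos'].round(4),o['eef_rot'].round(3),o['qpos'].round(2),o['time_s'],o['force'])
    togo(P,Rt)
    R0=R.from_euler('xyz',o['eef_rot']);S=Slerp([0,1],R.from_matrix([R0.as_matrix(),Rt]))
    for k in range(N): print(np.r_[S(k/N).inv().apply((P-o['ee_pos'])/N),(S(k/N).inv()*S((k+1)/N)).as_rotvec()].round(4).tolist())
FL=np.diag([-1,-1,1.])
E
python3 - <<'E'
from h import *
rows(np.array([.426,-.301,.146]),toolR(.08,np.pi/4)@FL,5)
# refine magnifier from wrist view w1
import json;m=json.load(open('w1.json'))
im=cv2.imread('pics/w1.png')
X,Y,w,h=140,100,70,90;q=(im[Y:Y+h,X:X+w].max(2)<45).astype(np.uint8)
k=max(cv2.findContours(q,0,2)[0],key=cv2.contourArea);r=cv2.minAreaRect(k);print((cv2.boxPoints(r)+[X,Y]).round(1).tolist())
t=ctrl.camera_model('top')
for nm,p,z in(('lens',(187,232),(379.5,183)),('htop',(179,183),(376.75,202))): print(nm,tri(m,p,t,z))
E
```

```text
[ 0.447  -0.2072  0.2275] [ 2.921 -0.589  0.317] [-0.7  -0.14  2.06  0.53  0.76  0.32] 4.15 [-0.45890924 -0.71148808  0.15878527]
shift [-0.0861  0.0717  0.0576] turn [0.0693 0.1741 0.2036] t 4.15
[-0.0172, 0.0143, 0.0115, 0.0139, 0.0348, 0.0407]
[-0.017, 0.0152, 0.0107, 0.0139, 0.0348, 0.0407]
[-0.0167, 0.016, 0.0099, 0.0139, 0.0348, 0.0407]
[-0.0164, 0.0168, 0.0091, 0.0139, 0.0348, 0.0407]
[-0.016, 0.0176, 0.0083, 0.0139, 0.0348, 0.0407]
[[158.7, 112.4], [182.9, 109.4], [191.9, 181.0], [167.6, 184.0]]
lens (array([ 0.55155642, -0.28824438,  0.15045485]), np.float64(0.005621335847994803))
htop (array([ 0.5090224 , -0.29127176,  0.11783406]), np.float64(0.0035661141830482055))
```

Request:
jog_arm([
  [-0.017,0.0143,0.0115,0.014,0.035,0.041,1],
  [-0.017,0.015,0.0107,0.014,0.035,0.041,1],
  [-0.0167,0.016,0.01,0.014,0.035,0.041,1],
  [-0.0164,0.017,0.009,0.014,0.035,0.041,1],
  [-0.016,0.0176,0.0083,0.014,0.035,0.041,1],
])

```text
time_s: 4.65
ee_pos: [0.4263, -0.3019, 0.1461]
eef_rot: [3.137, -0.789, 0.087]
force: [0.8, 0.8, -0.2]
grip_width: 0.0942
grip_force: 0.0
```

```bash
python3 - <<'E'
from h import *
im,m=snap('wrist','w2.png')
g=np.array([.484,-.2945,.089]);Rt=toolR(.08,np.pi/4)@FL
rows(g+.019*Rt[:,2],Rt,1)
a=np.array([.997,.08,1])*.7071
print(proj(m,[g+a*t for t in(.092,.039,0,-.033)]).round(1).tolist())
o=ctrl.get_obs();Rc=R.from_euler('xyz',o['eef_rot']).as_matrix()
print('pad plane axis', proj(m,[o['ee_pos']+Rc@[x,0,.08] for x in(-.04,0,.04)]).round(1).tolist())
import json;json.dump({k:np.array(v).tolist() for k,v in m.items()},open('w2.json','w'))
E
```

```text
[ 0.4253 -0.3032  0.1433] [-3.139 -0.789  0.079] [-1.03  0.15  2.08  1.05  0.82 -0.26] 4.7 [-1.06258444  4.24113673 -3.92277182]
shift [ 0.0032 -0.0037  0.0992] turn [-0.0024 -0.0034 -0.0006] t 4.7
[0.0032, -0.0037, 0.0992, -0.0024, -0.0034, -0.0006]
[[251.1, 97.8], [251.0, 156.8], [250.8, 196.7], [250.7, 228.4]]
pad plane axis [[254.4, 238.0], [254.7, 200.0], [255.0, 159.2]]
```

View pics/w2.png

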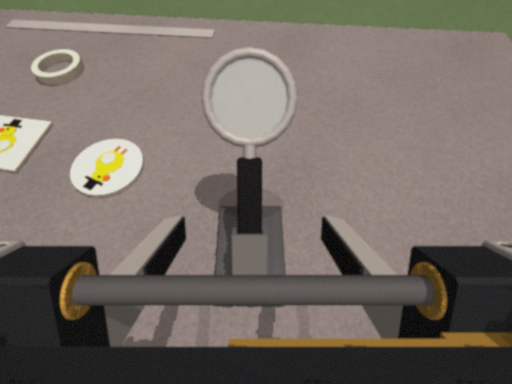

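The wrist view shows the lens at (250,97), and the handle running straight from (249,158) to (250,232). That is within about 1–2 mm of the prediction, so I'll go in and close.

Request:
jog_arm([
  [0.003,-0.005,0.02,0,0,0,1],
  [0,0,0.03,0,0,0,1],
  [0,0,0.03,0,0,0,1],
  [0,0,0.019,0,0,0,1],
  [0,0,0,0,0,0,1],
])

```text
time_s: 5.2
ee_pos: [0.4986, -0.2893, 0.0771]
eef_rot: [3.14, -0.785, 0.087]
force: [-0.7, -0.5, -0.8]
grip_width: 0.0946
grip_force: 0.0
```

```bash
python3 - <<'E'
from h import *
g=np.array([.484,-.2945,.089]);Rt=toolR(.08,np.pi/4)@FL
rows(g+.019*Rt[:,2],Rt,1)
a,m=snap('side','s2.png');i=a[200:330,180:330,::-1];cv2.imwrite('pics/s2c.png',cv2.resize(i,(690,598),interpolation=cv2.INTER_CUBIC))
E
```

```text
[ 0.4986 -0.2893  0.0771] [ 3.14  -0.785  0.087] [-0.87  0.36  2.01  1.24  0.65 -0.37] 5.2 [-0.73262209 -0.52821757 -0.75063862]
shift [-0.0022  0.004  -0.    ] turn [-0.0035  0.0005  0.0048] t 5.2
[-0.0022, 0.004, -0.0, -0.0035, 0.0005, 0.0048]
```

View pics/s2c.png

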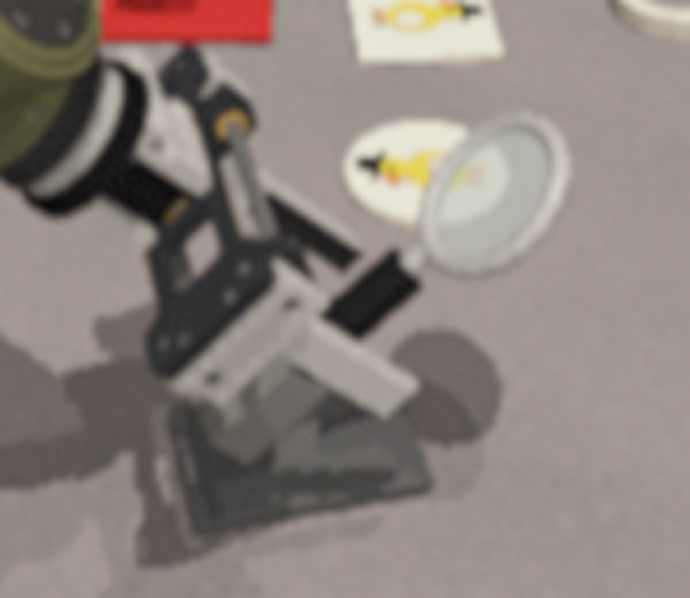

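The side crop shows the near finger beside the handle, just above the socket, at crop (360,365). I'll correct y by 2.5 mm and close.

Request:
jog_arm([
  [-0.001,0.0025,0,0,0,0.005,1],
  [0,0,0,0,0,0,-1],
  [0,0,0,0,0,0,-1],
  [0,0,0,0,0,0,-1],
  [0,0,0,0,0,0,-1],
], squeeze=50)

```text
time_s: 5.75
ee_pos: [0.4977, -0.2933, 0.0785]
eef_rot: [-3.138, -0.787, 0.075]
force: [-1.2, 0.6, -0.1]
grip_width: 0.0653
grip_force: 0.0
```

Request:
jog_arm([
  [0,0,0,0,0,0,-1],
  [0,0,0,0,0,0,-1],
  [0,0,0,0,0,0,-1],
  [0,0,0,0,0,0,-1],
])

```text
time_s: 6.15
ee_pos: [0.4978, -0.2931, 0.0782]
eef_rot: [-3.137, -0.787, 0.075]
force: [-0.2, -0.1, 0.3]
grip_width: 0.0338
grip_force: 0.0
```

Request:
jog_arm([
  [0,0,0,0,0,0,-1],
  [0,0,0,0,0,0,-1],
  [0,0,0,0,0,0,-1],
  [0,0,0,0,0,0,-1],
])

```text
time_s: 6.55
ee_pos: [0.4978, -0.2931, 0.0782]
eef_rot: [-3.137, -0.787, 0.075]
force: [1.1, -0.1, 0.1]
grip_width: 0.0238
grip_force: 50.0
```

Gripped at 24 mm with low side load. Next I'll draw it along +tool x.

Request:
jog_arm([
  [0.005,0,0,0,0,0,-1],
  [0.01,0,0,0,0,0,-1],
  [0.01,0,0,0,0,0,-1],
  [0.01,0,0,0,0,0,-1],
  [0.01,0,0,0,0,0,-1],
])

```text
time_s: 7.05
ee_pos: [0.5299, -0.2907, 0.1104]
eef_rot: [-3.137, -0.787, 0.075]
force: [0.5, -0.1, -1.5]
grip_width: 0.0238
grip_force: 50.0
```

Request:
jog_arm([
  [0.01,0,0,0,0,0,-1],
  [0.01,0,0,0,0,0,-1],
  [0.01,0,0,0,0,0,-1],
  [0.01,0,0,0,0,0,-1],
  [0.01,0,0,0,0,0,-1],
])

```text
time_s: 7.55
ee_pos: [0.5651, -0.288, 0.1459]
eef_rot: [-3.137, -0.787, 0.075]
force: [0.1, 0.4, -0.3]
grip_width: 0.0235
grip_force: 50.0
```

Request:
jog_arm([
  [0.01,0,0,0,0,0,-1],
  [0,0,0,0,0,0,-1],
  [0,0,0,0,0,0,-1],
  [0,0,0,0,0,0,-1],
])

```text
time_s: 7.95
ee_pos: [0.5714, -0.2875, 0.1521]
eef_rot: [-3.137, -0.786, 0.074]
force: [-0.7, -1.1, -1.6]
grip_width: 0.0237
grip_force: 50.0
```

```bash
python3 - <<'E'
from h import *
im,m=snap('wrist','w3.png')
o=ctrl.get_obs();Rc=R.from_euler('xyz',o['eef_rot']).as_matrix()
print('pred', proj(m,[o['ee_pos']+Rc@[x,0,-.019] for x in(.092,.039)]).round(1).tolist())
C=np.array([.567,-.082,.098])
Rt=toolR(.05,0)@FL; P=C-.092*Rt[:,0]+.019*Rt[:,2]
print(P);rows(P+[0,0,.10],Rt,10)
E
```

```text
pred [[254.2, 80.1], [254.2, 175.9]]
[ 0.47511498 -0.08659808  0.079     ]
[ 0.5714 -0.2876  0.1521] [-3.137 -0.786  0.074] [-0.75  0.32  1.83  1.01  0.66  0.02] 8.0 [-0.25056495 -0.50456914 -1.01422049]
shift [-0.0383 -0.2079 -0.0754] turn [-0.014  -0.7861  0.0246] t 8.0
[-0.0038, -0.0208, -0.0075, -0.0014, -0.0786, 0.0025]
[-0.0045, -0.0208, -0.0072, -0.0014, -0.0786, 0.0025]
[-0.0051, -0.0208, -0.0069, -0.0014, -0.0786, 0.0025]
[-0.0056, -0.0207, -0.0065, -0.0014, -0.0786, 0.0025]
[-0.0062, -0.0207, -0.0061, -0.0014, -0.0786, 0.0025]
[-0.0067, -0.0207, -0.0056, -0.0014, -0.0786, 0.0025]
[-0.0072, -0.0207, -0.0051, -0.0014, -0.0786, 0.0025]
[-0.0076, -0.0206, -0.0045, -0.0014, -0.0786, 0.0025]
[-0.008, -0.0206, -0.0039, -0.0014, -0.0786, 0.0025]
[-0.0083, -0.0206, -0.0033, -0.0014, -0.0786, 0.0025]
```

View pics/w3.png

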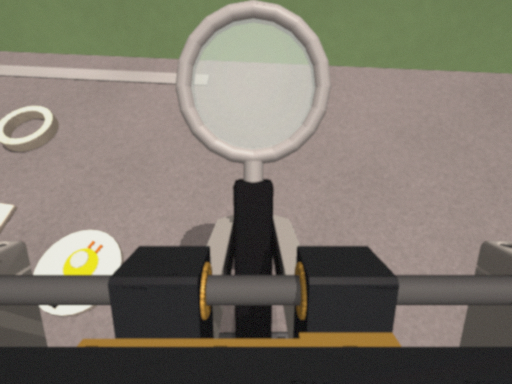

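The lens is at (254,82), predicted (254,80), so it sits in the grip as intended. The handle is clear of the socket. Next: lift, then turn level on the way over to the coaster.

Request:
jog_arm([
  [0.015,0,-0.015,0,0,0,-1],
  [0.015,0,-0.015,0,0,0,-1],
  [0,0,0,-0.001,-0.078,0.0025,-1],
  [0,0,0,-0.0014,-0.078,0.0025,-1],
  [0,0,0,-0.0014,-0.078,0.0025,-1],
])

```text
time_s: 8.5
ee_pos: [0.5712, -0.2882, 0.1951]
eef_rot: [-3.137, -0.549, 0.066]
force: [-0.6, 1.4, -1.9]
grip_width: 0.0236
grip_force: 50.0
```

Request:
jog_arm([
  [-0.006,-0.02,-0.003,-0.0014,-0.078,0.0025,-1],
  [-0.006,-0.02,-0.003,-0.0014,-0.078,0.0025,-1],
  [-0.006,-0.02,-0.003,-0.0014,-0.078,0.0025,-1],
  [-0.007,-0.02,-0.002,-0.0014,-0.078,0.0025,-1],
  [-0.007,-0.02,0,-0.0014,-0.078,0.0025,-1],
])

```text
time_s: 9.0
ee_pos: [0.5307, -0.1896, 0.1934]
eef_rot: [-3.14, -0.16, 0.054]
force: [-0.1, -0.2, -1.2]
grip_width: 0.0235
grip_force: 50.0
```

```bash
python3 - <<'E'
from h import *
C=np.array([.567,-.082,.098])
Rt=toolR(.05,0)@FL; P=C-.091*Rt[:,0]+.019*Rt[:,2]
rows(P+[0,0,.07],Rt,5)
E
```

```text
[ 0.5307 -0.1896  0.1934] [-3.14  -0.16   0.054] [-0.45  0.26  1.61  0.09  1.13  1.04] 9.0 [-0.12936842 -0.22288787 -1.22187045]
shift [-0.0553 -0.1058  0.0362] turn [-0.0023 -0.1596  0.0045] t 9.0
[-0.0111, -0.0212, 0.0072, -0.0005, -0.0319, 0.0009]
[-0.0108, -0.0211, 0.0076, -0.0005, -0.0319, 0.0009]
[-0.0106, -0.0211, 0.0079, -0.0005, -0.0319, 0.0009]
[-0.0104, -0.0211, 0.0082, -0.0005, -0.0319, 0.0009]
[-0.0101, -0.0211, 0.0086, -0.0005, -0.0319, 0.0009]
```

Request:
jog_arm([
  [-0.011,-0.021,0.0072,-0.0005,-0.032,0.001,-1],
  [-0.011,-0.021,0.0075,-0.0005,-0.032,0.001,-1],
  [-0.0106,-0.021,0.008,-0.0005,-0.032,0.001,-1],
  [-0.0104,-0.021,0.008,-0.0005,-0.032,0.001,-1],
  [-0.01,-0.021,0.0086,-0.0005,-0.032,0.001,-1],
])

```text
time_s: 9.5
ee_pos: [0.476, -0.0871, 0.1485]
eef_rot: [-3.141, -0.001, 0.05]
force: [0.5, -0.5, -1.5]
grip_width: 0.0237
grip_force: 50.0
```

Request:
jog_arm([
  [0,0,0.015,0,0,0,-1],
  [0,0,0.02,0,0,0,-1],
  [0,0,0.02,0,0,0,-1],
  [0,0,0.01,0,0,0,-1],
  [0,0,0,0,0,0,-1],
])

```text
time_s: 10.0
ee_pos: [0.4763, -0.0877, 0.083]
eef_rot: [-3.14, -0.0, 0.05]
force: [0.3, -0.7, -1.3]
grip_width: 0.0232
grip_force: 50.0
```

```bash
python3 - <<'E'
from h import *
C=np.array([.567,-.082,.098])
Rt=toolR(.05,0)@FL; P=C-.091*Rt[:,0]+.019*Rt[:,2]
rows(P,Rt,1)
a,m=snap('top','t3.png');b,n=snap('side','s3.png')
c=lambda i,x,y,w,h:cv2.resize(i[y:y+h,x:x+w,::-1],(400,400),interpolation=cv2.INTER_CUBIC)
cv2.imwrite('pics/c3.png',np.hstack([c(a,240,150,100,100),c(b,210,180,100,100)]))
print(proj(m,[C,C-[0,0,.09]]),proj(n,[C,C-[0,0,.09]]))
E
```

```text
[ 0.4763 -0.0877  0.083 ] [-3.14 -0.    0.05] [-0.26  0.3   1.83  0.    1.01  1.26] 10.0 [ 0.26606844 -0.72457696 -1.31332997]
shift [-0.0001 -0.0011  0.004 ] turn [-0.0013 -0.0004 -0.    ] t 10.0
[-0.0001, -0.0011, 0.004, -0.0013, -0.0004, -0.0]
[[292.23745951 178.54171686]
 [289.44406751 184.61743008]] [[273.0560749  209.62002811]
 [271.60849549 236.27083733]]
```

View pics/c3.png

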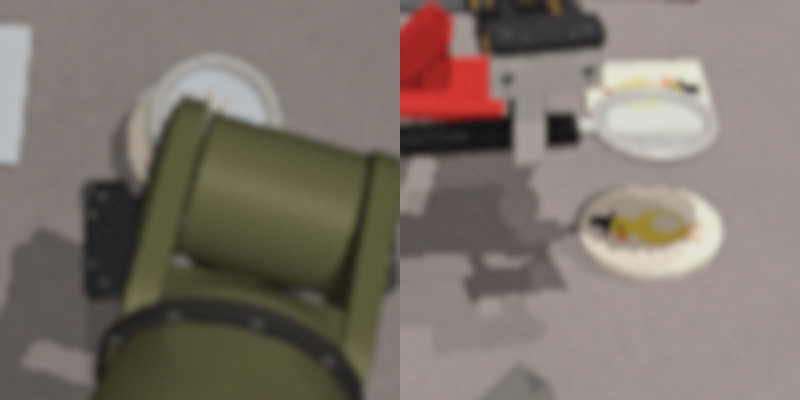

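The side crop shows the lens level at (656,124), above the coaster at (651,231), about 9 cm up. The top crop shows its rim centred over the coaster. Both are within about 4 mm of the prediction, so I'll hand in.

```bash
python3 -c "
from station import ctrl
print(ctrl.get_obs()['joint_vel'].round(4));print(ctrl.hand_in())"
```

```text
[ 0.0009 -0.0121 -0.006  -0.0014 -0.002   0.0008]
the job is handed in; nothing more can be done
None
```

The magnifier is out of its stand and held level and steady in the gripper, about 9 cm above the middle of the round coaster. I handed the job in at about 10 s; the hand-in gave no verdict.

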